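# Cam-lock the two halves of the organiser tray

### The arm

A 7-joint arm with a two-finger parallel gripper is mounted at the origin on a cart in front of the work surface, level with it; the furniture and walls round the work are solid. World frame = base frame: x ahead of the robot, y to its left, z up, the work surface at z = 0. Lengths are in m, angles in rad, forces in N, time in s.
With the tool pointing down it reaches from about 0.4 to 0.85 m from the base axis. Payload 10.4 kg.
Tool frame: the origin (TCP) lies midway between the tips of the shut fingers; the grasp point (between the pads) lies 19 mm behind it; z points along the fingers, y is the line along which they close (so a half turn about z gives the same grasp; the last joint's range is limited). The gripper opens to 85 mm and grips with 20 to 120 N. Pads are 22 mm wide; open, the fingers measure 114 mm over their backs; the gripper's body (76 mm by 85 mm) begins 54 mm behind the grasp point. The pads swing forward as they close: fully open they stand 13 mm farther back than shut.
Start: joints at [1.269, 0.332, -0.065, 1.46, 0.022, 1.35, -0.088], TCP at [0.172, -0.601, 0.231] pointing down, gripper open.
Joint ranges: [-2.6, 2.6], [-0.5, 2.12], [-1.47, 1.34], [0.16, 2.42], [-1.27, 4.41], [0.06, 2.06], [-2.6, 2.6]. Speed limits (rad/s): [2.22, 2.22, 2.79, 2.79, 3.14, 3.14, 3.14].

### API

Orientations are given as a unit quaternion [x, y, z, w].
In Python, from workcell import get_obs, camera, camera_params, hand_in gives the robot as it stands.
- The arm moves only by the tool carry_out, never from a script. Its argument "commands" is a list that holds one entry, the list of rows, each a list of 6 numbers: the shift along the tool's x, y, z in units of 40 mm (1.0 is 40 mm), then the turn, a rotation vector about the tool's x, y, z in units of 6 degrees (1.0 is 6 degrees). In form: [[[x, y, z, ax, ay, az], ...]]. A call has 1 to 20 rows; each row shifts and turns the commanded pose from where the row before left it, along the tool's axes as they then stand; what a row does not reach is not made up. A row lasts 1/12 s, in which the tool goes at most 41.7 mm and 7.16 degrees, less where a joint would pass 70% of its speed; a pose out of reach is approached as far as the arm can. A call is refused whole if a number of a shift passes 1 or a number of a turn 1, either way. A call with a gripper value outside its range is refused whole. "hand" is the closure, from -1 (fully open) to 1 (shut), set as the call begins (left out, the last holds). The fingers move at their own pace and stop on an object; "force" is the grip in N (left out, the last holds). Time passes only in rows, so rows that do not move let the fingers close. It gives the time, the measured TCP pose, the force, the opening and the grip force at its end, in the units of the state.
- get_obs(): the state, without advancing time (a new reading comes with each control period).
- camera(name): name is "scene" or "top" or "wrist"; returns the picture (384x512x3 uint8, red, green, blue); there is no depth.
- camera_params(name): a dict with "mtx" (3x3 intrinsics, pixels), "R" (3x3) and "t" (3): a world point X has camera coordinates R X + t. Camera axes: x right, y down, z forward; pixel columns grow to the right and rows downward; lengths in m; the calibration is good to about 2 mm. A picture is of the moment at which its call begins: read the wrist's pose just before it. camera_params takes no time and is no camera call; for the wrist camera it gives the pose at the moment of the call.
- hand_in(): hands the job in; it is judged then, once.
The state is a dict: "clock": time; "joint_pos": joint angles; "joint_velocities": joint speeds; "tau": joint torques, N m; "position": TCP position; "ee_rot": TCP orientation; "ft_force": force on the tool from outside, world axes, zero at the start; "torque": the same for the moment, N m; "grip_width": opening from 0.0 (shut) to 1.0 (fully open); "grasp_force": force on a finger pad.
Only numpy, scipy, OpenCV 4.12 (cv2) and the standard library are available. Lean on these libraries where they do the work, as an engineer would, in place of code of your own. Each camera call takes 0.05 s, during which the arm holds its last target. There are 200 camera calls.

### The job

The two halves of the pale wooden organiser tray stand slightly apart. Give the red T-handle of its cam a quarter turn clockwise (seen from above), as far as it goes, so that the far half is drawn up tight against the near half and locked, then let go. Do not touch the dark wooden organiser, which is already locked.

Things in the scene. Friction and masses are not known exactly. Their poses are not given: they have to be found in the camera images.
- near_half: Near half of the pale wood tray: open box 110x120x45 mm, 135 wide over two guide cheeks, fixed. Origin on the worktop under the vertical cam axis; +x points across the seam to the far half (seam at x = 20 mm), z up. On the axis stands a steel cam with a red T-handle: bar 50 mm long, 12 thick, from 61 to 96 mm above the worktop. No other part of the tray is above 58 mm.
- far_half: Far half of the pale tray: loose open box 110x120x45 mm, 0.45 kg, slides easily, a pot in it. Origin: centre of underside; axes as the near half's. Stands between the cheeks (1.5 mm play) with a seam gap of 8 to 13 mm; when tight its origin is 75 mm from the near half's along x. The cam's hook catches its steel stud (10 mm thick, top at 58 mm) and draws it in.
- cam (a joint): Turn of the pale tray's red handle, rad, growing clockwise seen from above. 0: bar along the near half's x (across the seam); 1.57: along its y (parallel to the seam), locked. Starts at 0.05 to 0.25; stop at 1.62. Draws the far half in up to about 1.26, then holds. Stiff by friction (0.1 N m, somewhat more while drawing); stays where left.
- dark_tray: A second tray of the same shape in dark wood, fixed, halves already together, its red handle parallel to the seam. Origin on the worktop under its cam axis; it reaches 90 mm behind and 130 mm ahead of it along its x, 68 mm to each side; handle top at 96 mm. Not to be touched.
Mind the look-alikes: they are no part of the job. What is shaped like the far_half but yellow is not meant.

How it is judged:
At the end, for the whole second after the job is handed in: The cam of the pale organiser is turned beyond 1.35 rad (77 degrees), its far half rests flat on the worktop with its origin less than 77.5 mm from that of the near half along x (gap under 2.5 mm) (value of joint cam above 1.35 rad and x of far_half in the frame of near_half below 0.0775 m and height (world z) of far_half below 0.006 m and linear speed of far_half below 0.02 m/s); the robot touches nothing.
It fails at once if the robot touches the dark organiser with more than 2 N (contact force between any of the fingers, the arm and dark_tray above 2 N).
It also fails if it takes over 35 s, if anything falls off the work surface, if the arm or the gripper's body presses on something with over 40 N, if the wrist force passes 120 N, or if a joint passes its speed limit or range.

## Working session

There is one attempt and no reset: what is moved stays moved. The work goes in short steps, Python scripts to look and compute and a tool call to move; the robot and the scene stay as the last step left them, time stands still between calls to the robot, and variables do not carry over. Pictures are saved under pics/ and viewed, at most 10 in all, crops included, and the job is handed in when it is done.

Besides the shell and the picture viewer there is one more tool, called after "Emit:" in YAML: its name, and indented under it one key for each argument. carry_out: Moves the arm, as the interface text tells. Its arguments: {"type":"object","properties":{"commands":{"type":"array"},"hand":{"type":"number"},"force":{"type":"number"}},"required":["commands"]}

```bash
mkdir -p pics; python3 - <<'E'
from workcell import *
import cv2,numpy as np
o=get_obs();print(o['clock'],o['position'],o['ee_rot'],o['grip_width'])
a=camera('top');b=camera('scene')
for n in('top','scene'):
    p=camera_params(n);print(n,-p['R'].T@p['t'])
np.save('top.npy',a)
cv2.imwrite('pics/a.png',a[:,:,::-1]);cv2.imwrite('pics/b.png',b[:,:,::-1])
E
```

```text
0.0 [ 0.17189698 -0.60051264  0.23050229] [ 9.90297647e-01  1.38960671e-01 -1.42635618e-04 -6.94083414e-04] 1.0009583120832364
top [0.37131134 0.09448835 1.03274826]
scene [ 0.20894646 -0.60280683  0.48277959]
```

View pics/a.png

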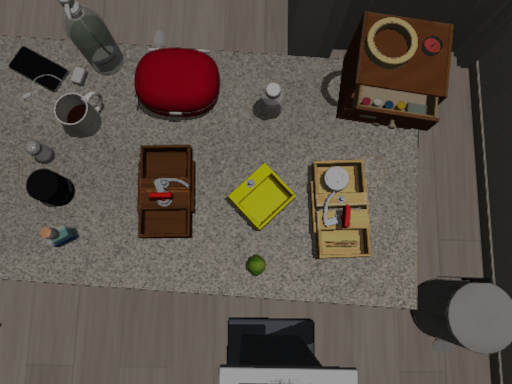

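View pics/b.png

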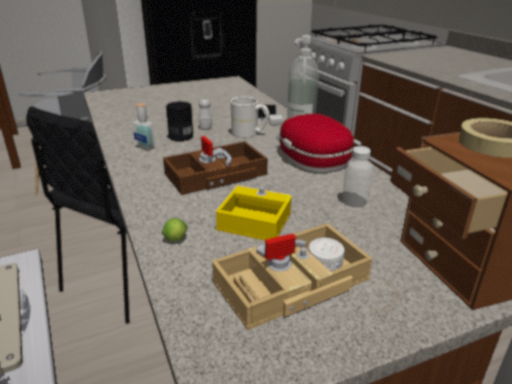

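The top view shows the pale tray around (340,208), with its red bar at (347,216) and the potted far half above it. The dark tray is at (165,190). I'll measure the handle next.

```bash
cat > h.py <<'E'
from workcell import *
import cv2,numpy as np
def ray(n,uv,z,p=None):
    p=p or camera_params(n);c=-p['R'].T@p['t']
    d=p['R'].T@np.linalg.inv(p['mtx'])@np.array([uv[0],uv[1],1.]);return c+d*(z-c[2])/d[2]
def red(a,roi=None):
    h=cv2.cvtColor(a,cv2.COLOR_RGB2HSV);m=((h[...,0]<6)|(h[...,0]>174))&(h[...,1]>170)&(h[...,2]>90)
    m=m.astype(np.uint8)
    if roi:
        k=np.zeros_like(m);x0,y0,x1,y1=roi;k[y0:y1,x0:x1]=1;m*=k
    return m
def bar(n,a,z,roi=None):
    p=camera_params(n);ct=max(cv2.findContours(red(a,roi),0,2)[0],key=cv2.contourArea)
    r=cv2.minAreaRect(ct);bx=cv2.boxPoints(r)
    return r,np.array([ray(n,q,z,p) for q in bx])[:,:2].round(4),ray(n,r[0],z,p).round(4)
E
python3 - <<'E'
from h import *
a=np.load('top.npy')
print(*bar('top',a,.09,(335,200,360,235)),sep='\n')
# tray pale outline
h=cv2.cvtColor(a,cv2.COLOR_RGB2HSV);m=((h[...,0]>10)&(h[...,0]<26)&(h[...,1]>70)&(h[...,2]>90)).astype(np.uint8)
m[:, :300]=0;m[:,385:]=0;m[:145]=0;m[275:]=0
m=cv2.morphologyEx(m,cv2.MORPH_CLOSE,np.ones((7,7)))
r=cv2.minAreaRect(np.vstack([c for c in cv2.findContours(m,0,2)[0] if cv2.contourArea(c)>60]))
print(r,[ray('top',q,.045)[:2].round(3) for q in cv2.boxPoints(r)])
cv2.imwrite('pics/c.png',cv2.resize(a[140:280,290:400,::-1],None,fx=4,fy=4,interpolation=2))
E
```

```text
((347.04949951171875, 215.5049591064453), (4.179156303405762, 21.09478759765625), 5.710593223571777)
[[ 0.4706 -0.1145]
 [ 0.5177 -0.12  ]
 [ 0.517  -0.1293]
 [ 0.4698 -0.1237]]
[ 0.4937 -0.1219  0.09  ]
((340.383056640625, 208.3953857421875), (98.34834289550781, 57.18959045410156), 86.8201675415039) [array([ 0.629, -0.044]), array([ 0.639, -0.181]), array([ 0.407, -0.187]), array([ 0.398, -0.056])]
```

View pics/c.png

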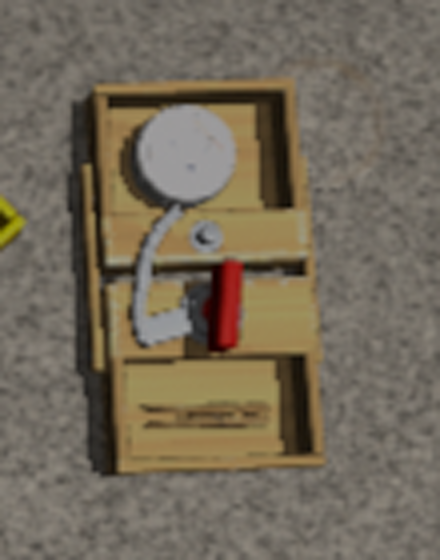

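The bar is near (0.494, -0.122) and points about -6.6°; the tray yaw is about +2°. To leave room for the clockwise turn on the last joint, I'll bring tool x to yaw π-0.115 above the handle.

Emit:
carry_out:
  commands:
    - [[0.55, -0.465, 0, 0, 0, 0], [0.55, -0.465, 0, 0, 0, 0], [0.55, -0.465, 0, 0, 0, 0], [0.55, -0.465, 0, 0, 0, 0], [0.55, -0.465, 0, 0, 0, 0], [0.55, -0.465, 0, 0, 0, 0], [0.55, -0.465, 0, 0, 0, 0], [0.55, -0.465, 0, 0, 0, 0], [0.55, -0.465, 0, 0, 0, 0], [0.55, -0.465, 0, 0, 0, 0], [0.55, -0.465, 0, 0, 0, 0], [0.55, -0.465, 0, 0, 0, 0], [0.55, -0.465, 0, 0, 0, 0], [0.55, -0.465, 0, 0, 0, 0], [0.55, -0.465, 0, 0, 0, 0], [0.55, -0.465, 0, 0, 0, 0], [0.55, -0.465, 0, 0, 0, 0], [0.55, -0.465, 0, 0, 0, 0], [0.55, -0.465, 0, 0, 0, 0], [0.55, -0.465, 0, 0, 0, 0]]
  hand: -1

```text
clock: 1.77
position: [0.493, -0.1209, 0.2311]
ee_rot: [0.99, 0.139, -0.0, 0.0]
ft_force: [0.4, 0.1, -0.1]
grip_width: 0.997
grasp_force: 0.0
```

Emit:
carry_out:
  commands:
    - [[0, 0, 0, 0, 0, -1], [0, 0, 0, 0, 0, -1], [0, 0, 0, 0, 0, -1], [0, 0, 0, 0, 0, -1], [0, 0, 0, 0, 0, -1], [0, 0, 0, 0, 0, -1], [0, 0, 0, 0, 0, -1], [0, 0, 0, 0, 0, -1], [0, 0, 0, 0, 0, -1], [0, 0, 0, 0, 0, -1], [0, 0, 0, 0, 0, -1], [0, 0, 0, 0, 0, -1], [0, 0, 0, 0, 0, -1], [0, 0, 0, 0, 0, -1]]

```text
clock: 2.93
position: [0.4924, -0.1221, 0.231]
ee_rot: [0.641, 0.768, -0.0, -0.0]
ft_force: [-0.2, 0.5, -0.0]
grip_width: 1.001
grasp_force: 0.0
```

Emit:
carry_out:
  commands:
    - [[0, 0, 0, 0, 0, -1], [0, 0, 0, 0, 0, -1], [0, 0, 0, 0, 0, -1], [0, 0, 0, 0, 0, -1], [0, 0, 0, 0, 0, -1], [0, 0, 0, 0, 0, -1], [0, 0, 0, 0, 0, -1], [0, 0, 0, 0, 0, -1], [0, 0, 0, 0, 0, -1], [0, 0, 0, 0, 0, -1], [0, 0, 0, 0, 0, -1], [0, 0, 0, 0, 0, -1], [0, 0, 0, 0, 0, -0.3], [0, 0, 0, 0, 0, 0], [0, 0, 0, 0, 0, 0]]

```text
clock: 4.18
position: [0.4925, -0.1222, 0.2311]
ee_rot: [0.055, 0.998, 0.0, -0.0]
ft_force: [-0.1, -0.1, 0.2]
grip_width: 0.997
grasp_force: 0.0
```

```bash
python3 - <<'E'
from h import *
from scipy.spatial.transform import Rotation as R
o=get_obs();print(o['clock'],o['position'],R.from_quat(o['ee_rot']).as_matrix().round(3),o['joint_pos'])
a=camera('wrist');p=camera_params('wrist');print(-p['R'].T@p['t'])
try: print(*bar('wrist',a,.096),sep='\n')
except Exception as e: print(e)
cv2.imwrite('pics/d.png',a[:,:,::-1])
E
```

```text
4.1833 [ 0.4924896  -0.12217679  0.23109807] [[-0.994  0.11  -0.   ]
 [ 0.11   0.994  0.   ]
 [ 0.     0.    -1.   ]] [ 0.83090032  0.13152923 -0.72628196  1.73468081  0.09023759  1.30974186
  1.54605625]
[ 0.41542455 -0.11391507  0.374451  ]
((260.5, 198.0), (20.0, 11.0), 90.0)
[[ 0.4968 -0.1266]
 [ 0.4979 -0.1165]
 [ 0.5175 -0.1186]
 [ 0.5163 -0.1289]]
[ 0.507  -0.1226  0.096 ]
```

View pics/d.png

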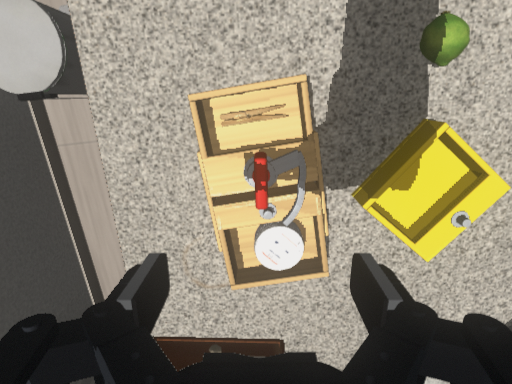

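The wrist view shows the red bar from about (260,152) to (262,208), nearly parallel to the pads, with its middle shaded. I'll relax the mask and refit.

```bash
python3 - <<'E'
from h import *
a=cv2.imread('pics/d.png').astype(int)
m=((a[...,2]>70)&(a[...,2]>2.2*a[...,1])&(a[...,2]>2.2*a[...,0])).astype(np.uint8)
m[:140]=0;m[220:]=0;m[:,:235]=0;m[:,290:]=0
ct=max(cv2.findContours(m,0,2)[0],key=cv2.contourArea);r=cv2.minAreaRect(ct);print(r)
for y in range(146,214,4):
    x=np.where(m[y])[0]
    if len(x):print(y,x.min(),x.max(),ray('wrist',((x.min()+x.max())/2,y),.096)[:2].round(4))
E
```

```text
((260.6611633300781, 182.98056030273438), (50.272377014160156, 11.965414047241211), 88.31531524658203)
158 255 265 [ 0.4695 -0.1189]
162 256 265 [ 0.4731 -0.1189]
166 259 262 [ 0.4768 -0.1193]
170 257 264 [ 0.4805 -0.1197]
174 259 268 [ 0.4845 -0.1174]
178 253 264 [ 0.4877 -0.1223]
182 258 265 [ 0.4918 -0.12  ]
186 258 264 [ 0.4955 -0.1209]
190 257 264 [ 0.4993 -0.1218]
194 255 266 [ 0.5032 -0.1222]
198 256 266 [ 0.5071 -0.1222]
202 256 266 [ 0.511  -0.1226]
206 256 266 [ 0.515 -0.123]
```

Emit:
carry_out:
  commands:
    - [[0, 0.04, 0.4, 0, 0, 0], [0, 0, 0.4, 0, 0, 0], [0, 0, 0.4, 0, 0, 0], [0, 0, 0.4, 0, 0, 0], [0, 0, 0.4, 0, 0, 0], [0, 0, 0.4, 0, 0, 0], [0, 0, 0.4, 0, 0, 0], [0, 0, 0.4, 0, 0, 0], [0, 0, 0.3, 0, 0, 0], [0, 0, 0.3, 0, 0, 0], [0, 0, 0.25, 0, 0, 0], [0, 0, 0, 0, 0, 0]]

```text
clock: 5.23
position: [0.4918, -0.1204, 0.0675]
ee_rot: [0.054, 0.999, 0.0, -0.001]
ft_force: [0.0, -0.2, 1.0]
grip_width: 0.998
grasp_force: 0.0
```

Emit:
carry_out:
  commands:
    - [[0, 0, 0, 0, 0, 0], [0, 0, 0, 0, 0, 0], [0, 0, 0, 0, 0, 0], [0, 0, 0, 0, 0, 0], [0, 0, 0, 0, 0, 0], [0, 0, 0, 0, 0, 0], [0, 0, 0, 0, 0, 0], [0, 0, 0, 0, 0, 0], [0, 0, 0, 0, 0, 0], [0, 0, 0, 0, 0, 0], [0, 0, 0, 0, 0, 0], [0, 0, 0, 0, 0, 0]]
  hand: 1
  force: 60

```text
clock: 6.23
position: [0.493, -0.1209, 0.0698]
ee_rot: [0.054, 0.999, -0.0, 0.0]
ft_force: [-3.5, -0.5, 5.9]
grip_width: 0.13
grasp_force: 60.4
```

The bar is gripped: 0.13 × 85 mm ≈ 11 mm, and it is 12 mm thick. I'll turn the first half and check forces.

Emit:
carry_out:
  commands:
    - [[0, 0, 0, 0, 0, 0.5], [0, 0, 0, 0, 0, 0.5], [0, 0, 0, 0, 0, 0.5], [0, 0, 0, 0, 0, 0.5], [0, 0, 0, 0, 0, 0.5], [0, 0, 0, 0, 0, 0.5], [0, 0, 0, 0, 0, 0.5], [0, 0, 0, 0, 0, 0.5], [0, 0, 0, 0, 0, 0.5], [0, 0, 0, 0, 0, 0.5], [0, 0, 0, 0, 0, 0.5], [0, 0, 0, 0, 0, 0.5], [0, 0, 0, 0, 0, 0]]

```text
clock: 7.32
position: [0.4931, -0.1208, 0.0698]
ee_rot: [0.362, 0.932, -0.0, 0.0]
ft_force: [-1.6, -0.7, 5.5]
grip_width: 0.125
grasp_force: 60.3
```

```bash
python3 - <<'E'
from h import *
o=get_obs();print(o['clock'],o['position'],o['ft_force'],o['torque'],o['grip_width'])
a=camera('top');b=camera('scene')
cv2.imwrite('pics/e.png',np.hstack([cv2.resize(x[:,:,::-1],None,fx=3,fy=3,interpolation=2) for x in(a[140:280,290:400],b[210:350,200:330])]))
E
```

```text
7.3167 [ 0.4930885  -0.12076017  0.06976731] [-1.57644449 -0.6709301   5.54180797] [-0.12265593  0.36554719 -0.07162358] 0.12479011625585819
```

View pics/e.png

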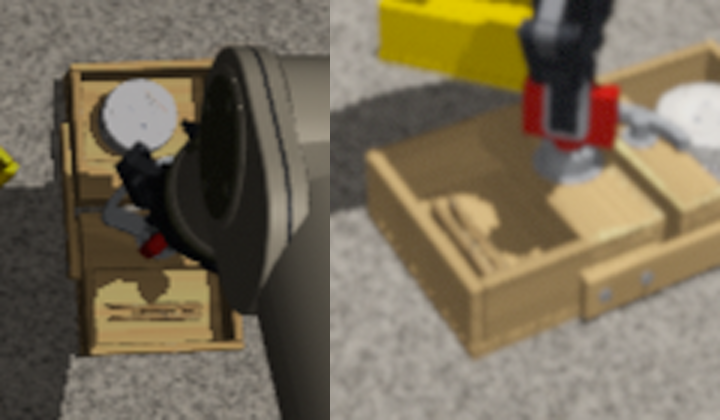

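The handle turns with the gripper: the scene crop shows the red bar at (570,115) held and rotated, and forces are low. I'll continue to about 1.57.

Emit:
carry_out:
  commands:
    - [[0, 0, 0, 0, 0, 0.5], [0, 0, 0, 0, 0, 0.5], [0, 0, 0, 0, 0, 0.5], [0, 0, 0, 0, 0, 0.5], [0, 0, 0, 0, 0, 0.5], [0, 0, 0, 0, 0, 0.5], [0, 0, 0, 0, 0, 0.5], [0, 0, 0, 0, 0, 0.5], [0, 0, 0, 0, 0, 0.5], [0, 0, 0, 0, 0, 0.5], [0, 0, 0, 0, 0, 0.5], [0, 0, 0, 0, 0, 0.5], [0, 0, 0, 0, 0, 0.5], [0, 0, 0, 0, 0, 0.5], [0, 0, 0, 0, 0, 0.5], [0, 0, 0, 0, 0, 0]]

```text
clock: 8.75
position: [0.4933, -0.1207, 0.0698]
ee_rot: [0.691, 0.723, 0.0, 0.0]
ft_force: [-0.7, -0.3, 5.7]
grip_width: 0.127
grasp_force: 60.3
```

```bash
python3 - <<'E'
from h import *
o=get_obs();print(o['clock'],o['position'],o['ft_force'],o['torque'],o['grip_width'],o['joint_pos'][6])
E
```

```text
8.75 [ 0.49326875 -0.1206587   0.06976533] [-0.71291827 -0.25695034  5.74577756] [-0.05083968  0.2076022  -0.11587569] 0.12748804170155853 0.07432717805830692
```

Emit:
carry_out:
  commands:
    - [[0, 0, 0, 0, 0, 0.3], [0, 0, 0, 0, 0, 0.2], [0, 0, 0, 0, 0, 0]]

```text
clock: 9.0
position: [0.4933, -0.1207, 0.0698]
ee_rot: [0.708, 0.706, 0.0, 0.0]
ft_force: [-1.6, 0.2, 5.4]
grip_width: 0.129
grasp_force: 60.3
```

```bash
python3 - <<'E'
from h import *
o=get_obs();print(o['clock'],o['position'],o['ee_rot'],o['ft_force'],o['torque'],o['grip_width'])
E
```

```text
9.0 [ 0.49327527 -0.1206907   0.06976033] [7.08292413e-01 7.05918959e-01 2.13000660e-04 4.84065779e-04] [-1.59541643  0.17272152  5.35827018] [-0.06198492  0.17896745 -0.07933716] 0.12917475368960973
```

The turn totals about 84°, so the bar is parallel to the seam. I'll release with a partial opening, then lift.

Emit:
carry_out:
  commands:
    - [[0, 0, 0, 0, 0, 0], [0, 0, 0, 0, 0, 0], [0, 0, 0, 0, 0, 0], [0, 0, 0, 0, 0, 0], [0, 0, 0, 0, 0, 0], [0, 0, 0, 0, 0, 0]]
  hand: 0.3

```text
clock: 9.5
position: [0.4928, -0.1206, 0.0692]
ee_rot: [0.708, 0.706, -0.0, -0.0]
ft_force: [-0.9, -0.5, -0.3]
grip_width: 0.352
grasp_force: 0.0
```

Emit:
carry_out:
  commands:
    - [[0, 0, -0.2, 0, 0, 0], [0, 0, -0.4, 0, 0, 0], [0, 0, -0.5, 0, 0, 0], [0, 0, -0.5, 0, 0, 0], [0, 0, -0.5, 0, 0, 0], [0, 0, -0.5, 0, 0, 0], [0, 0, -0.5, 0, 0, 0], [0, 0, -0.5, 0, 0, 0], [0, 0, -0.5, 0, 0, 0], [0, 0, -0.3, 0, 0, 0], [0, 0, 0, 0, 0, 0], [0, 0, 0, 0, 0, 0]]

```text
clock: 10.5
position: [0.4929, -0.1206, 0.2455]
ee_rot: [0.708, 0.706, 0.0, 0.0]
ft_force: [0.2, -0.9, -1.1]
grip_width: 0.349
grasp_force: 0.0
```

```bash
python3 - <<'E'
from h import *
a=camera('wrist');b=camera('scene')
cv2.imwrite('pics/f.png',np.hstack([cv2.resize(a[:,:,::-1],(400,300)),cv2.resize(b[210:330,200:360,::-1],(400,300))]))
E
```

```text
(no output)
```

View pics/f.png

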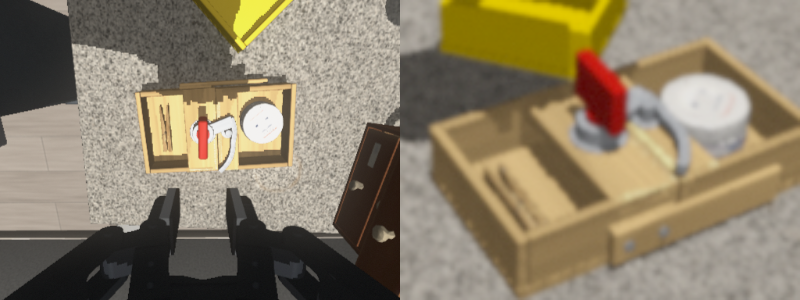

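The wrist half shows the bar at (203,138) parallel to the seam. The gap at about (214,130) is closed, the hook is round the stud, and the gripper is clear.

```bash
python3 -c "
from workcell import *
print(hand_in())"
```

```text
the job is handed in; nothing more can be done
None
```

The pale tray's cam is turned about 84° to parallel with the seam, the last picture shows the far half drawn in with the gap closed, the gripper is clear, and the job was handed in at about 10.5 s; the dark tray was never approached, and the hand-in returned no verdict.

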